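Close the chisel box

TASK

Put the chisel box away for the day: with the fingertips, push its upright inner flap down flat inside the box first, then push the open lid over so that it is fully shut. Only push: nothing is to be gripped, lifted or carried, and the box, the mallet, the whetstone and the oil bottle stay standing where they are.

Things in the scene. Friction and masses are not known exactly. Their poses are not given: they have to be found in the camera images.
- chisel_box: Loose wooden box, about 3 kg, open at the top, standing on the bench: 260 mm along its x (plus 14 mm end cleats), 200 mm along its y, 85 mm high, walls and floor 10 mm. Origin: centre of its underside; z up. The lid is hinged along the top of its +y wall, the flap inside its -y wall; three chisels lie on its floor, below 35 mm height.
- lid (a joint): Angle of the lid, rad: 0 = shut flat on the rim, 1.57 = standing upright on the +y wall, up to 2.3 = leaning back outwards. The hinge axis runs along box x at box y = +100 mm, z = 85 mm, at the lid's underside; shut, the lid reaches to box y = -100 mm. A stiff friction hinge (0.55 N m): the lid stays at any angle and must be pushed all the way down.
- lid_edge (a point): Middle of the lid's free edge, at the corner with its outer face (upper face when shut): 200 mm from the hinge, 12 mm outwards from the underside. The lid is a board 260 (along box x) x 200 x 12 mm, 0.35 kg; its outer face is plain but for two dark battens 12 mm thick, 96 to 120 mm either side of the middle along box x.
- flap (a joint): Angle of the flap, rad: 0 = folded flat inside the box (on a stop), 1.57 = upright, up to 1.8 = leaning outwards. The hinge axis runs along box x at box y = -88 mm, z = 69 mm, at the flap's underside; flat, it reaches to box y = +22 mm, its top 10 mm below the rim. A friction hinge (0.10 N m): it stays at any angle and must be pushed all the way down. Upright it blocks the lid.
- flap_edge (a point): Middle of the flap's free edge, at the corner with its outer face (upper face when flat, facing away from the lid when upright): 110 mm from the hinge, 6 mm outwards from the underside. The flap is a plain thin board 226 (along box x) x 110 x 6 mm, 0.09 kg.
- mallet: Wooden mallet lying on the bench, 240 mm long along its x, block head 60 x 90 mm and 56 mm high; origin on the bench under the handle. It lies beside the box, on the lid's or on the flap's side. Leave it alone.
- whetstone: Grey whetstone on a wooden base, 210 x 75 x 38 mm, long along its x; origin under its centre. It lies on the other side of the box. Leave it alone.
- oil: Small amber oil bottle, 44 mm in diameter, 85 mm high, standing beyond the box's +x end; origin under its centre. Leave it alone.

How it is judged:
By the outcome, as a careful person would: the job done as asked, in the order asked, and still so for the second after the job is handed in, with the robot touching nothing.
It also fails if it takes over 69 s, if anything falls off the work surface, if the arm or the gripper's body presses on something with over 40 N, if the wrist force passes 120 N, or if a joint passes its speed limit or range.

ROBOT

A 6-joint arm with a two-finger parallel gripper is mounted at the origin on the work surface. World frame = base frame: x ahead of the robot, y to its left, z up, the work surface at z = 0. Lengths are in m, angles in rad, forces in N, time in s.
With the tool pointing down it reaches from about 0.4 to 0.825 m from the base axis. Payload 7 kg.
Tool frame: the origin (TCP) lies between the finger pads; the fingertips stand 11 mm ahead of it and the grasp point (between the pads) lies 8 mm behind it; z points along the fingers, y is the line along which they close (so a half turn about z gives the same grasp; the last joint's range is limited). The gripper opens to 88 mm and grips with 3 to 60 N. Pads are 19 mm wide; open, the fingers measure 130 mm over their backs; the gripper's body (78 mm by 193 mm) begins 47 mm behind the grasp point.
Start: joints at [1.6, 0.359, 0.012, 0, -1.224, -0.288], TCP at [0.173, 0.652, 0.216] pointing down, gripper open.
Joint ranges: [-3.07, 3.07], [-1.43, 2.12], [-1.02, 1.25], [-3.03, 1.67], [-3.05, -0], [-3.03, 3.03]. Speed limits (rad/s): [2.39, 2.39, 3.01, 3.14, 3.14, 3.14].

INTERFACE

Orientations are given as a unit quaternion [w, x, y, z].
In Python, from rig import robot gives the robot as it stands.
- The arm moves only by the tool apply_moves, never from a script. Its argument "rows" is a list of rows, each an object with "fingers": the opening, from 0 (shut) to 1 (fully open); "delta_pos": the shift along the world's x, y, z in cm, a list of three; "turn": the turn about the world's z in degrees. A call has 1 to 5 rows; each row shifts and turns the commanded pose from where the row before left it; what a row does not reach is not made up. A row lasts 1/10 s, in which the tool goes at most 50 mm and 8.59 degrees, less where a joint would pass 70% of its speed; a pose out of reach is approached as far as the arm can. A call with a gripper value outside its range is refused whole. The fingers move at their own pace and stop on an object; "newtons" is the grip in N (left out, the last holds). Time passes only in rows, so rows that do not move let the fingers close. It gives the time, the measured TCP pose, the force, the opening and the grip force at its end, in the units of the state.
- robot.get_state(): the state, without advancing time (a new reading comes with each control period).
- robot.camera(name): name is "scene" or "top"; returns a dict with "color" (420x560x3 uint8, red, green, blue), "vfov" (degrees; the focal length in pixels is half the picture's height over the tangent of half this angle, whatever the lens; pixels are square), "cx", "cy" (the principal point, pixels), "R" (3x3) and "t" (3): a world point X has camera coordinates R X + t. Camera axes: x right, y down, z forward; pixel columns grow to the right and rows downward; lengths in m; the calibration is good to about 2 mm. A picture is of the moment at which its call begins. There is no depth.
- robot.job_done(): hands the job in; it is judged then, once.
The state is a dict: "t": time; "q": joint angles; "dq": joint speeds; "tau": joint torques, N m; "ee_pos": TCP position; "tool_rot": TCP orientation; "force": force on the tool from outside, world axes, zero at the start; "moment": the same for the moment, N m; "finger_gap": finger opening in m; "grip_force": force on a finger pad.
Only numpy, scipy, OpenCV 4.12 (cv2) and the standard library are available. Lean on these libraries where they do the work, as an engineer would, in place of code of your own. Each camera call takes 0.05 s, during which the arm holds its last target. There are 200 camera calls.

## Working session

There is one attempt and no reset: what is moved stays moved. The work goes in short steps, Python scripts to look and compute and a tool call to move; the robot and the scene stay as the last step left them, time stands still between calls to the robot, and variables do not carry over. Pictures are saved under pics/ and viewed, at most 10 in all, crops included, and the job is handed in when it is done.

Besides the shell and the picture viewer there is one more tool, called after "Emit:" in YAML: its name, and indented under it one key for each argument. apply_moves: Moves the arm, as the interface text tells. Its arguments: {"type":"object","properties":{"rows":{"type":"array","items":{"type":"object","properties":{"fingers":{"type":"number"},"delta_pos":{"type":"array","items":{"type":"number"}},"turn":{"type":"number"}}}},"newtons":{"type":"number"}},"required":["rows"]}

```bash
mkdir -p pics; cat > h.py <<'E'
import numpy as np, cv2
from rig import robot
def shot(n,f):
    c=robot.camera(n); cv2.imwrite(f'pics/{f}.png',c['color'][:,:,::-1]); np.savez(f'{f}.npz',**c); return c
def ray(c,u,v):
    f=c['color'].shape[0]/2/np.tan(np.radians(float(c['vfov']))/2)
    R=c['R'];d=R.T@np.array([(u-c['cx'])/f,(v-c['cy'])/f,1]);return -R.T@c['t'],d
def onz(c,u,v,z):
    o,d=ray(c,u,v);return o+d*(z-o[2])/d[2]
def proj(c,X):
    f=c['color'].shape[0]/2/np.tan(np.radians(float(c['vfov']))/2)
    p=c['R']@np.array(X)+c['t'];return p[0]/p[2]*f+c['cx'],p[1]/p[2]*f+c['cy']
E
python3 - <<'E'
from h import *
for n in('scene','top'):
    c=shot(n,n+'0');print(n,c['vfov'],c['cx'],c['cy'],-c['R'].T@c['t'],c['R'])
print(robot.get_state())
E
```

```text
scene 56.725450049980395 281.82186113078114 211.3652785634171 [ 1.19523876 -0.36412315  0.68818062] [[ 0.50178849  0.86492251  0.01083309]
 [ 0.58935241 -0.33269457 -0.7361916 ]
 [-0.63314458  0.37579698 -0.67668647]]
top 50.72437993195436 274.6351404828559 219.26175423083922 [ 0.44787749 -0.02057918  1.16548449] [[ 0.02573058 -0.99966841  0.00100597]
 [-0.98576211 -0.02553989 -0.16619498]
 [ 0.16616556  0.00328464 -0.9860924 ]]
{'t': 0.1, 'q': array([ 1.60008258e+00,  3.59310050e-01,  1.11616861e-02, -3.09774165e-04,
       -1.22408858e+00, -2.88090905e-01]), 'dq': array([-0.00010936, -0.00074425,  0.00255256,  0.00088416,  0.00022678,
        0.00031283]), 'tau': array([-1.81586369e-03, -5.84164274e+01,  2.93750793e+01,  7.01568648e+00,
        1.01079335e-02, -6.30680302e-05]), 'ee_pos': array([0.17266659, 0.65208254, 0.21552441]), 'tool_rot': array([ 7.34271638e-04,  9.91632122e-01, -1.29093747e-01, -2.99773670e-05]), 'force': array([-1.41452824,  0.11259888,  0.71943321]), 'moment': array([-0.06075862,  0.02361627,  0.00437996]), 'grip_force': 0.0, 'finger_gap': 0.08755451184479086}
```

View pics/scene0.png

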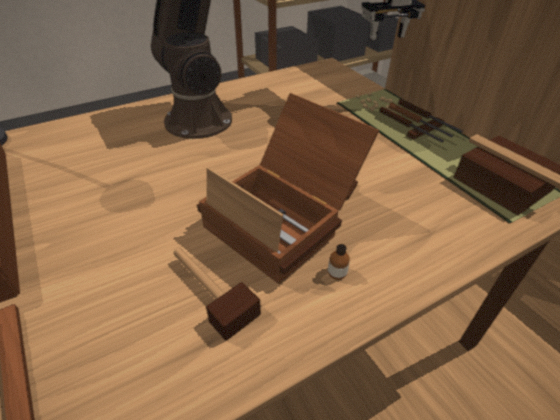

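View pics/top0.png

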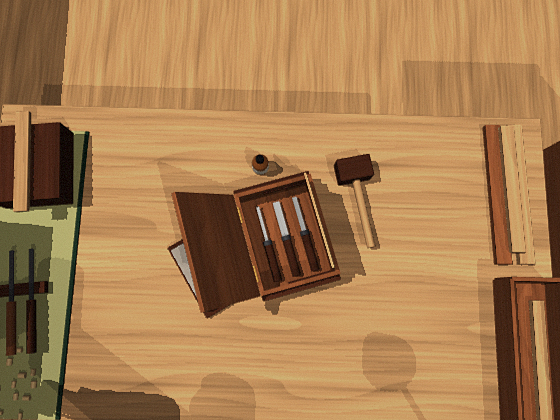

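The lid (px 175–260, 190–315 in top) leans back towards world +y. The flap is upright at the right (px 305–340), the mallet is at (360,200) and the whetstone is under the lid. I'll zoom in for corners.

```bash
python3 - <<'E'
import cv2
a=cv2.imread('pics/top0.png')[145:325,160:390];b=cv2.imread('pics/scene0.png')[85:345,165:385]
cv2.imwrite('pics/tz.png',cv2.resize(a,None,fx=3.3,fy=3.3,interpolation=3))
cv2.imwrite('pics/sz.png',cv2.resize(b,None,fx=2.3,fy=2.3,interpolation=3))
E
```

```text
(no output)
```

View pics/tz.png

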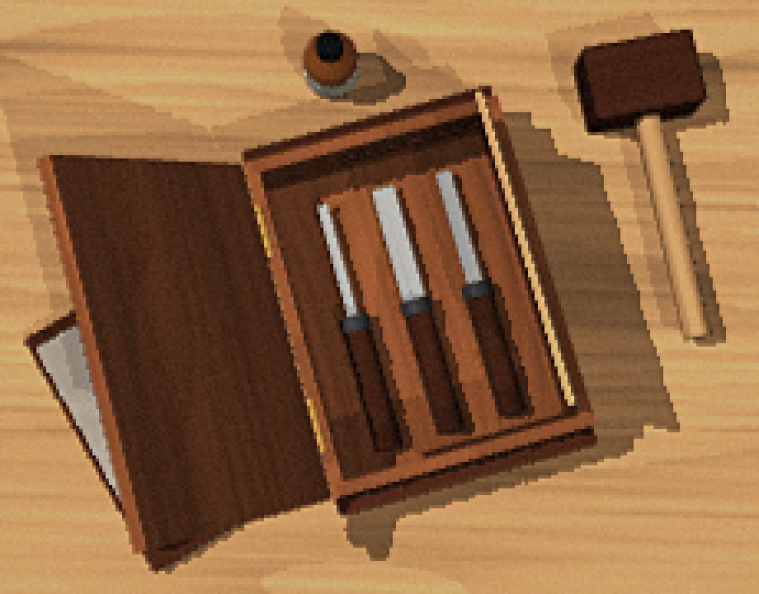

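View pics/sz.png

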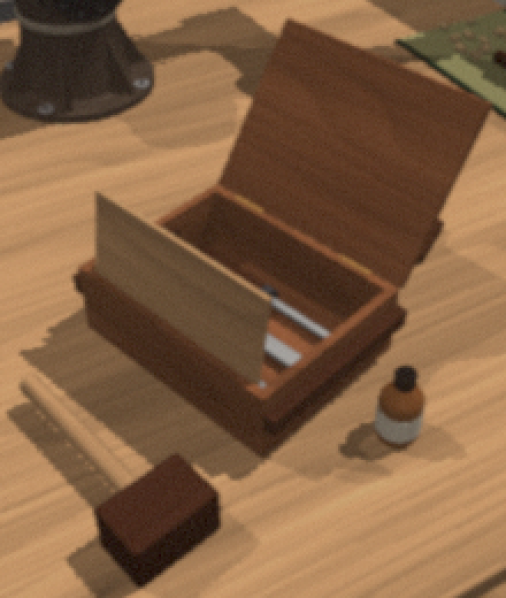

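```bash
cat >> h.py <<'E'
def load(f):
    d=np.load(f'{f}.npz');return {k:d[k] for k in d}
E
python3 - <<'E'
from h import *
c=load('top0');s=load('scene0')
T=lambda p:(p[0]/3.3+160,p[1]/3.3+145)
S=lambda p:(p[0]/2.3+165,p[1]/2.3+85)
P=[onz(c,*T(p),.085) for p in [(246,160),(488,92),(588,424),(335,497)]]
print(np.round(P,4)); print([np.linalg.norm(P[i]-P[(i+1)%4]) for i in range(4)])
ctr=np.mean(P,0)[:2]; yv=(P[0]+P[3]-P[1]-P[2])[:2];yaw=np.arctan2(yv[1],yv[0])-np.pi/2
xv=(P[0]+P[1]-P[2]-P[3])[:2];print(ctr,yaw,np.arctan2(xv[1],xv[0]))
yaw=(yaw+np.arctan2(xv[1],xv[0]))/2
R=np.array([[np.cos(yaw),-np.sin(yaw)],[np.sin(yaw),np.cos(yaw)]])
B=lambda X:np.r_[R.T@(np.array(X)[:2]-ctr),X[2]]
W=lambda b:np.r_[R@np.array(b)[:2]+ctr,b[2]]
def inplane(cam,uv,bx): # ray with box x=bx plane
    o,d=ray(cam,*uv);o=B(o);d=np.r_[R.T@d[:2],d[2]];return o+d*(bx-o[0])/d[0]
def tri(a,b):
    o1,d1=ray(c,*a);o2,d2=ray(s,*b);A=np.c_[d1,-d2];k=np.linalg.lstsq(A,o2-o1,rcond=None)[0];return B((o1+k[0]*d1+o2+k[1]*d2)/2),np.linalg.norm(o1+k[0]*d1-o2-k[1]*d2)
# lid free-edge corners: inner face; -x: top(140,550), scene(290,20); +x: top(48,157), scene(490,105)
print('lid -x',tri(T((137,550)),S((290,20))),'lid +x',tri(T((44,157)),S((490,106))))
print('flap -x',tri(T((572,405)),S((97,192))),'flap +x',tri(T((480,93)),S((268,298))))
# mallet, oil, stone
for n,p,z in[('mal',(580,50),.056),('mal',(690,30),.056),('mal',(705,97),.056),('mal',(590,125),.056),('handle',(700,338),.03),('oil',(330,45),.085),('stone',(30,340),.038),('stone',(155,570),.038),('stone',(75,315),.038)]:
    w=onz(c,*T(p),z);print(n,w.round(3),B(w).round(3))
# check
for b in[(-.13,-.1,0),(.13,-.1,0),(.13,.1,.085),(-.13,-.1,.085)]:
    u=proj(s,W(b));print(b,(u[0]-165)*2.3,(u[1]-85)*2.3)
E
```

```text
[[ 0.6926  0.0848  0.085 ]
 [ 0.7505 -0.0976  0.085 ]
 [ 0.5007 -0.1744  0.085 ]
 [ 0.4431  0.0098  0.085 ]]
[np.float64(0.19137230247289239), np.float64(0.26133615090198076), np.float64(0.19292751889220774), np.float64(0.26054706700288055)]
[ 0.59674044 -0.04435939] 0.3052282528139765 0.2951459180799433
lid -x (array([-0.12989475,  0.21880101,  0.2412493 ]), np.float64(0.001559425594461723)) lid +x (array([0.12840071, 0.21602726, 0.24131308]), np.float64(0.0009262001945800668))
flap -x (array([-0.11544149, -0.07607096,  0.17191941]), np.float64(2.5656669699405977e-05)) flap +x (array([ 0.10955139, -0.0767745 ,  0.17661298]), np.float64(0.0004482742628458406))
mal [ 0.795 -0.172  0.056] [ 0.151 -0.18   0.056]
mal [ 0.813 -0.258  0.056] [ 0.144 -0.269  0.056]
mal [ 0.759 -0.27   0.056] [ 0.088 -0.263  0.056]
mal [ 0.734 -0.18   0.056] [ 0.091 -0.17   0.056]
handle [ 0.572 -0.269  0.03 ] [-0.09  -0.208  0.03 ]
oil [0.785 0.024 0.085] [0.2   0.01  0.085]
stone [0.556 0.251 0.038] [0.049 0.294 0.038]
stone [0.385 0.145 0.038] [-0.146  0.243  0.038]
stone [0.577 0.217 0.038] [0.058 0.256 0.038]
(-0.13, -0.1, 0) 90.04339101052118 324.0005267115574
(0.13, -0.1, 0) 265.0663667771255 456.81752927136233
(0.13, 0.1, 0.085) 401.30921954880455 286.79137562047384
(-0.13, -0.1, 0.085) 79.73431639566179 265.02873189968193
```

Emit:
apply_moves:
  rows:
    - {"fingers":0,"delta_pos":[0,0,4],"turn":-6}
    - {"fingers":0,"delta_pos":[0,0,4],"turn":-6}
    - {"fingers":0,"delta_pos":[0,0,4],"turn":-6}
    - {"fingers":0,"delta_pos":[2,-3.5,0],"turn":-6}
    - {"fingers":0,"delta_pos":[2,-3.5,0],"turn":-6}

```text
t: 0.6
ee_pos: [0.2126, 0.5825, 0.3367]
tool_rot: [-0.0, 0.924, -0.383, -0.0]
force: [0.7, 0.1, -0.7]
finger_gap: 0.0534
grip_force: 0.0
```

Emit:
apply_moves:
  rows:
    - {"fingers":0,"delta_pos":[2.3,-4,0],"turn":-6}
    - {"fingers":0,"delta_pos":[2.3,-4,0],"turn":-6}
    - {"fingers":0,"delta_pos":[2.3,-4,0],"turn":-6}
    - {"fingers":0,"delta_pos":[2.3,-4,0],"turn":-6}
    - {"fingers":0,"delta_pos":[2.3,-4,0],"turn":-4}

```text
t: 1.1
ee_pos: [0.3281, 0.3806, 0.3362]
tool_rot: [0.0, 0.804, -0.595, -0.0]
force: [1.2, 0.4, 0.1]
finger_gap: 0.0133
grip_force: 0.0
```

Emit:
apply_moves:
  rows:
    - {"fingers":0,"delta_pos":[2.3,-4,0]}
    - {"fingers":0,"delta_pos":[2.3,-4,0]}
    - {"fingers":0,"delta_pos":[2.3,-4,0]}
    - {"fingers":0,"delta_pos":[2.3,-4,0]}
    - {"fingers":0,"delta_pos":[2.3,-4,0]}

```text
invalid input at $.rows[0]: expected keys fingers, delta_pos, turn
```

Emit:
apply_moves:
  rows:
    - {"fingers":0,"delta_pos":[2.3,-4,0]}
    - {"fingers":0,"delta_pos":[2.3,-4,0]}
    - {"fingers":0,"delta_pos":[2.3,-4,0]}
    - {"fingers":0,"delta_pos":[2.3,-4,0]}
    - {"fingers":0,"delta_pos":[2.3,-4,0]}

```text
invalid input at $.rows[0]: expected keys fingers, delta_pos, turn
```

Emit:
apply_moves:
  rows:
    - {"fingers":0,"delta_pos":[2.3,-4.2,0],"turn":0}
    - {"fingers":0,"delta_pos":[2.3,-4.2,0],"turn":0}
    - {"fingers":0,"delta_pos":[2.3,-4.2,0],"turn":0}
    - {"fingers":0,"delta_pos":[2.3,-4.2,0],"turn":0}
    - {"fingers":0,"delta_pos":[2.3,-4.2,0],"turn":0}

```text
t: 1.6
ee_pos: [0.443, 0.1706, 0.3364]
tool_rot: [-0.0, 0.805, -0.593, -0.0]
force: [1.1, 0.9, -0.0]
finger_gap: 0.0004
grip_force: 0.0
```

Emit:
apply_moves:
  rows:
    - {"fingers":0,"delta_pos":[2.3,-4.2,0],"turn":0}
    - {"fingers":0,"delta_pos":[2.3,-4.2,0],"turn":0}
    - {"fingers":0,"delta_pos":[2.3,-4.2,0],"turn":0}
    - {"fingers":0,"delta_pos":[2.3,-4.2,0],"turn":0}
    - {"fingers":0,"delta_pos":[2.3,-4.2,0],"turn":0}

```text
t: 2.1
ee_pos: [0.5582, -0.0395, 0.3362]
tool_rot: [0.0, 0.805, -0.594, -0.0]
force: [0.7, 0.7, 0.2]
finger_gap: 0.0002
grip_force: 0.0
```

Emit:
apply_moves:
  rows:
    - {"fingers":0,"delta_pos":[2.5,-4.2,0],"turn":0}
    - {"fingers":0,"delta_pos":[2.6,-4.2,0],"turn":0}
    - {"fingers":0,"delta_pos":[2.5,-4.2,0],"turn":0}
    - {"fingers":0,"delta_pos":[0,0,0],"turn":0}
    - {"fingers":0,"delta_pos":[0,0,0],"turn":0}

```text
t: 2.6
ee_pos: [0.6337, -0.1647, 0.3346]
tool_rot: [0.001, 0.804, -0.595, -0.001]
force: [0.5, 0.1, -0.4]
finger_gap: 0.0003
grip_force: 0.0
```

```bash
python3 - <<'E'
from h import *
c=shot('top','top1');s=shot('scene','scene1');a=c['color'][130:330,150:410]
b=s['color'][60:350,140:400]
im=np.hstack([cv2.resize(a,(390,300)),cv2.resize(b,(390,435))[:300]]) if 0 else np.hstack([cv2.resize(a,(400,308)),cv2.resize(b,(276,308))])
cv2.imwrite('pics/m1.png',im[:,:,::-1]);print(robot.get_state())
E
```

```text
{'t': 2.7, 'q': array([ 4.54284802e-02,  2.77866917e-01,  1.63455934e-01, -1.84999049e-04,
       -1.45688373e+00,  2.54389426e-01]), 'dq': array([ 0.01776581, -0.02032393, -0.00192162,  0.00079485, -0.00012454,
        0.00161757]), 'tau': array([-8.85586683e-01, -5.21356380e+01,  3.09153771e+01,  7.35020578e+00,
        6.25061709e-02,  7.29751584e-03]), 'ee_pos': array([ 0.63345516, -0.16312993,  0.33612279]), 'tool_rot': array([ 8.54642363e-05,  8.04775129e-01, -5.93579752e-01, -2.51471219e-04]), 'force': array([0.16082918, 0.63143287, 0.07044022]), 'moment': array([0.12836397, 0.03016197, 0.02427801]), 'grip_force': 0.0, 'finger_gap': 0.0005124384531655553}
```

View pics/m1.png

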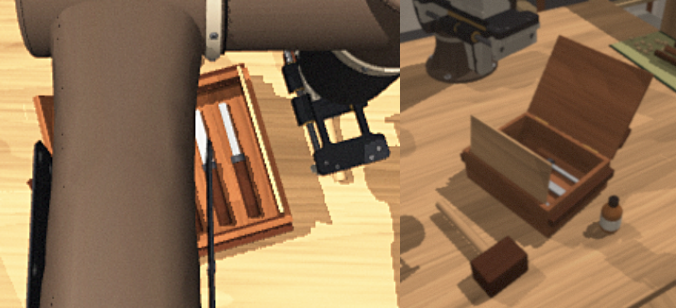

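The picture shows the gripper just outside the flap (flap edge at ~(260,140), gripper at ~(350,150)), and nothing has been disturbed. Next I lower it behind the flap.

Emit:
apply_moves:
  rows:
    - {"fingers":0,"delta_pos":[0,0,-4.3],"turn":0}
    - {"fingers":0,"delta_pos":[0,0,-4.3],"turn":0}
    - {"fingers":0,"delta_pos":[0,0,-4.3],"turn":0}
    - {"fingers":0,"delta_pos":[0,0,-4.3],"turn":0}
    - {"fingers":0,"delta_pos":[0,0,0],"turn":0}

```text
t: 3.2
ee_pos: [0.6296, -0.1616, 0.159]
tool_rot: [0.002, 0.805, -0.593, -0.004]
force: [-0.4, -0.2, -0.4]
finger_gap: 0.0006
grip_force: 0.0
```

Emit:
apply_moves:
  rows:
    - {"fingers":0,"delta_pos":[-0.3,1,0],"turn":0}
    - {"fingers":0,"delta_pos":[-0.3,1,0],"turn":0}
    - {"fingers":0,"delta_pos":[-0.3,1,0],"turn":0}
    - {"fingers":0,"delta_pos":[-0.3,1,0],"turn":0}
    - {"fingers":0,"delta_pos":[0,0,0],"turn":0}

```text
t: 3.7
ee_pos: [0.6219, -0.1219, 0.1658]
tool_rot: [-0.001, 0.805, -0.593, 0.001]
force: [0.5, 1.2, -0.5]
finger_gap: 0.0001
grip_force: 0.0
```

Emit:
apply_moves:
  rows:
    - {"fingers":0,"delta_pos":[-0.4,1.2,-0.3],"turn":0}
    - {"fingers":0,"delta_pos":[-0.3,1.2,-0.4],"turn":0}
    - {"fingers":0,"delta_pos":[-0.3,0.9,-0.6],"turn":0}
    - {"fingers":0,"delta_pos":[-0.2,0.9,-0.7],"turn":0}
    - {"fingers":0,"delta_pos":[-0.2,0.7,-0.8],"turn":0}

```text
t: 4.2
ee_pos: [0.6075, -0.0736, 0.1356]
tool_rot: [0.0, 0.805, -0.593, -0.0]
force: [-1.0, -0.5, 0.6]
finger_gap: 0.0003
grip_force: 0.4
```

Emit:
apply_moves:
  rows:
    - {"fingers":0,"delta_pos":[-0.2,0.7,-0.8],"turn":0}
    - {"fingers":0,"delta_pos":[-0.2,0.5,-1],"turn":0}
    - {"fingers":0,"delta_pos":[-0.1,0.5,-1],"turn":0}
    - {"fingers":0,"delta_pos":[-0.1,0.4,-0.8],"turn":0}
    - {"fingers":0,"delta_pos":[0,0,0],"turn":0}

```text
t: 4.7
ee_pos: [0.6007, -0.0532, 0.0987]
tool_rot: [0.001, 0.805, -0.594, -0.001]
force: [0.1, -0.4, -0.2]
finger_gap: 0.0006
grip_force: 0.0
```

Emit:
apply_moves:
  rows:
    - {"fingers":0,"delta_pos":[0,0,-0.5],"turn":0}
    - {"fingers":0,"delta_pos":[0,0,-0.5],"turn":0}
    - {"fingers":0,"delta_pos":[0,0,-0.3],"turn":0}
    - {"fingers":0,"delta_pos":[0,0,0],"turn":0}

```text
t: 5.1
ee_pos: [0.6016, -0.0537, 0.0869]
tool_rot: [0.0, 0.805, -0.594, -0.0]
force: [-0.7, 0.8, -0.7]
finger_gap: 0.0003
grip_force: 0.0
```

Emit:
apply_moves:
  rows:
    - {"fingers":0,"delta_pos":[0,0,-0.2],"turn":0}
    - {"fingers":0,"delta_pos":[0,0,0],"turn":0}

```text
t: 5.3
ee_pos: [0.6018, -0.0536, 0.0853]
tool_rot: [-0.0, 0.805, -0.594, 0.0]
force: [0.3, -0.6, 0.6]
finger_gap: 0.0004
grip_force: 0.0
```

Emit:
apply_moves:
  rows:
    - {"fingers":0,"delta_pos":[0,0,-0.2],"turn":0}
    - {"fingers":0,"delta_pos":[0,0,0],"turn":0}

```text
t: 5.5
ee_pos: [0.6017, -0.0535, 0.0833]
tool_rot: [0.0, 0.805, -0.594, -0.0]
force: [-0.5, 0.9, 0.5]
finger_gap: 0.0006
grip_force: 0.1
```

Emit:
apply_moves:
  rows:
    - {"fingers":0,"delta_pos":[0,0,-0.1],"turn":0}
    - {"fingers":0,"delta_pos":[0,0,0],"turn":0}

```text
t: 5.7
ee_pos: [0.6018, -0.0535, 0.0823]
tool_rot: [-0.0, 0.805, -0.594, 0.0]
force: [0.2, -0.8, -0.4]
finger_gap: 0.0008
grip_force: 0.1
```

```bash
python3 - <<'E'
from h import *
s=shot('scene','scene2')
b=s['color'][60:350,140:400]
cv2.imwrite('pics/m2.png',cv2.resize(b,None,fx=2,fy=2,interpolation=3)[:,:,::-1])
E
```

```text
(no output)
```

View pics/m2.png

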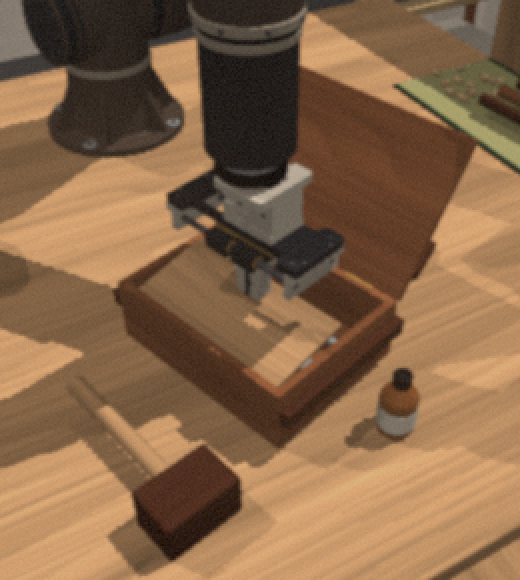

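The flap is nearly flat with the fingers on it (tip at ~(255,290)). There's no stop force yet, so I keep pressing.

Emit:
apply_moves:
  rows:
    - {"fingers":0,"delta_pos":[0,0,-0.1],"turn":0}
    - {"fingers":0,"delta_pos":[0,0,0],"turn":0}

```text
t: 5.95
ee_pos: [0.6018, -0.0535, 0.0813]
tool_rot: [-0.0, 0.805, -0.594, -0.0]
force: [0.1, -0.0, 0.5]
finger_gap: 0.0004
grip_force: 0.1
```

Emit:
apply_moves:
  rows:
    - {"fingers":0,"delta_pos":[0,0,-0.1],"turn":0}
    - {"fingers":0,"delta_pos":[0,0,0],"turn":0}

```text
t: 6.15
ee_pos: [0.6017, -0.0535, 0.0802]
tool_rot: [0.0, 0.805, -0.594, -0.0]
force: [0.6, 0.8, -0.2]
finger_gap: 0.0002
grip_force: 0.1
```

Emit:
apply_moves:
  rows:
    - {"fingers":0,"delta_pos":[0,0,-0.1],"turn":0}
    - {"fingers":0,"delta_pos":[0,0,0],"turn":0}

```text
t: 6.35
ee_pos: [0.6017, -0.0535, 0.0792]
tool_rot: [0.0, 0.805, -0.594, -0.0]
force: [0.3, 0.6, 0.7]
finger_gap: 0.0001
grip_force: 0.1
```

Emit:
apply_moves:
  rows:
    - {"fingers":0,"delta_pos":[0,0,-0.2],"turn":0}
    - {"fingers":0,"delta_pos":[0,0,0],"turn":0}

```text
t: 6.55
ee_pos: [0.6016, -0.0535, 0.0771]
tool_rot: [0.0, 0.805, -0.594, -0.0]
force: [-0.5, 0.4, 0.3]
finger_gap: 0.001
grip_force: 0.0
```

```bash
python3 - <<'E'
from h import *
s=load('scene2');ctr=np.array([.596,-.0415]);y=.30
for t in(.0823,.0713):
  u=proj(s,(.6018,-.0535,t));print((u[0]-140)*2,(u[1]-60)*2)
R=np.array([[np.cos(y),-np.sin(y)],[np.sin(y),np.cos(y)]])
for z in(.075,.085,.095):
 for b in((.113,.022),(-.113,.022)):
  u=proj(s,np.r_[R@b+ctr,z]);print(z,b,(u[0]-140)*2,(u[1]-60)*2)
s=shot('scene','scene3')
cv2.imwrite('pics/m3.png',cv2.resize(s['color'][150:280,180:360],None,fx=4,fy=4,interpolation=3)[:,:,::-1])
E
```

```text
252.88548427466628 296.6589915696301
253.03521845158843 303.63271910939494
0.075 (0.113, 0.022) 345.8249981959517 331.83078378958163
0.075 (-0.113, 0.022) 207.3587607253021 245.44080085171453
0.085 (0.113, 0.022) 346.40885719552114 325.4372848629035
0.085 (-0.113, 0.022) 206.91649231678986 239.1793205427668
0.095 (0.113, 0.022) 347.00192298326135 318.9429677757937
0.095 (-0.113, 0.022) 206.46805234467507 232.83046541068262
```

View pics/m3.png

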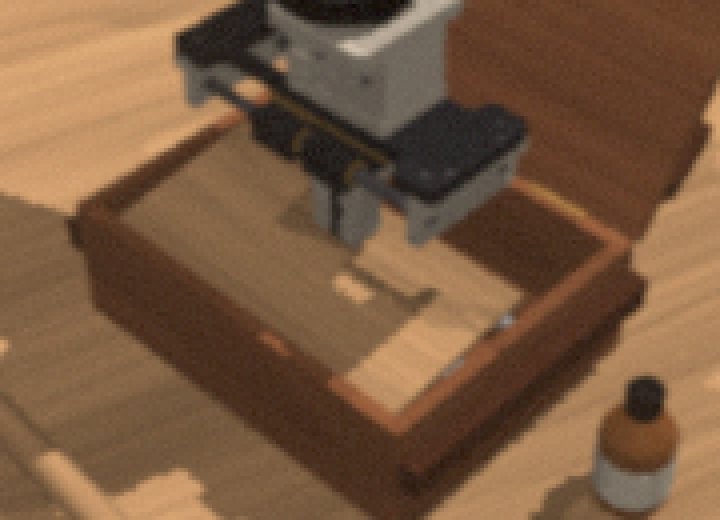

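The flap is still slightly raised (its +x corner is at (525,292) in the crop), so I keep going down.

Emit:
apply_moves:
  rows:
    - {"fingers":0,"delta_pos":[0,0,-0.2],"turn":0}
    - {"fingers":0,"delta_pos":[0,0,0],"turn":0}

```text
t: 6.8
ee_pos: [0.6016, -0.0535, 0.0751]
tool_rot: [0.0, 0.805, -0.594, -0.0]
force: [-0.8, -0.1, 0.1]
finger_gap: 0.0003
grip_force: 0.0
```

Emit:
apply_moves:
  rows:
    - {"fingers":0,"delta_pos":[0,0,-0.2],"turn":0}
    - {"fingers":0,"delta_pos":[0,0,0],"turn":0}

```text
t: 7.0
ee_pos: [0.6017, -0.0535, 0.0731]
tool_rot: [0.0, 0.805, -0.594, -0.0]
force: [-0.0, -0.2, 0.3]
finger_gap: 0.0003
grip_force: 0.0
```

Emit:
apply_moves:
  rows:
    - {"fingers":0,"delta_pos":[0,0,-0.2],"turn":0}
    - {"fingers":0,"delta_pos":[0,0,0],"turn":0}

```text
t: 7.2
ee_pos: [0.6017, -0.0535, 0.0711]
tool_rot: [0.0, 0.805, -0.594, -0.0]
force: [0.6, -0.2, -0.7]
finger_gap: 0.0003
grip_force: 0.0
```

Emit:
apply_moves:
  rows:
    - {"fingers":0,"delta_pos":[0,0,-0.2],"turn":0}
    - {"fingers":0,"delta_pos":[0,0,0],"turn":0}

```text
t: 7.4
ee_pos: [0.6016, -0.0535, 0.0691]
tool_rot: [0.0, 0.805, -0.594, -0.0]
force: [0.5, 0.4, 0.4]
finger_gap: 0.0002
grip_force: 0.0
```

```bash
python3 - <<'E'
from h import *
s=shot('scene','scene4')
a=load('scene3')['color'][150:280,180:360];b=s['color'][150:280,180:360];z=load('scene2')['color'][150:280,180:360]
im=np.vstack([np.hstack([cv2.resize(i,None,fx=2.2,fy=2.2,interpolation=3) for i in p]) for p in((z,a),(b,cv2.absdiff(a,b)*3))])
cv2.imwrite('pics/m4.png',im[:,:,::-1])
E
```

```text
(no output)
```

View pics/m4.png

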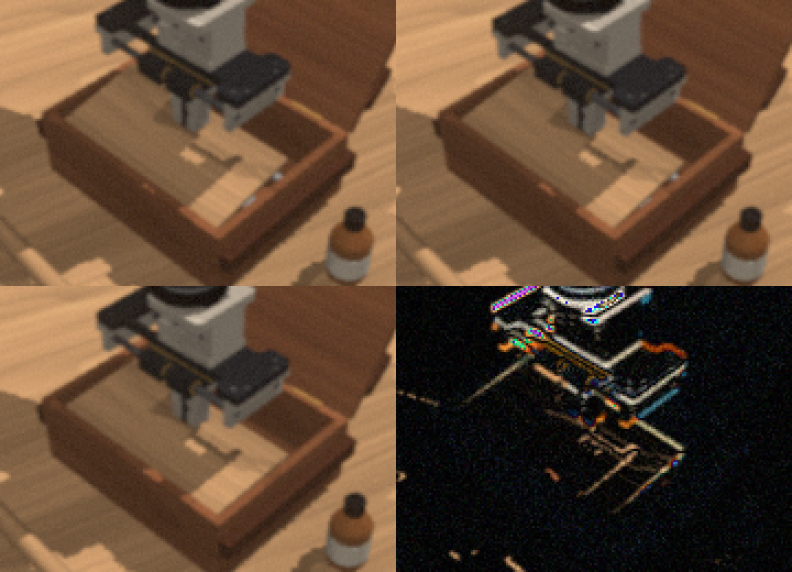

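The difference image shows the flap still following the fingers down, so they are in contact. I continue until the stop is felt.

Emit:
apply_moves:
  rows:
    - {"fingers":0,"delta_pos":[0,0,-0.2],"turn":0}
    - {"fingers":0,"delta_pos":[0,0,0],"turn":0}

```text
t: 7.65
ee_pos: [0.6017, -0.0535, 0.0671]
tool_rot: [0.0, 0.805, -0.594, -0.0]
force: [0.8, 0.6, -0.6]
finger_gap: 0.0007
grip_force: 0.0
```

Emit:
apply_moves:
  rows:
    - {"fingers":0,"delta_pos":[0,0,-0.2],"turn":0}
    - {"fingers":0,"delta_pos":[0,0,0],"turn":0}

```text
t: 7.85
ee_pos: [0.6018, -0.0535, 0.0652]
tool_rot: [0.0, 0.805, -0.594, -0.0]
force: [-0.4, 0.1, 0.0]
finger_gap: 0.0005
grip_force: 0.0
```

Emit:
apply_moves:
  rows:
    - {"fingers":0,"delta_pos":[0,0,-0.2],"turn":0}
    - {"fingers":0,"delta_pos":[0,0,0],"turn":0}

```text
t: 8.05
ee_pos: [0.6019, -0.0535, 0.065]
tool_rot: [-0.0, 0.805, -0.593, 0.0]
force: [-4.8, 1.3, 14.0]
finger_gap: 0.0003
grip_force: 6.8
```

The stop is felt: 14 N at TCP z = 0.065, so the closed tips sit about 10 mm behind the TCP. I raise the tool and check the flap.

Emit:
apply_moves:
  rows:
    - {"fingers":0,"delta_pos":[0,0,-0.1],"turn":0}
    - {"fingers":0,"delta_pos":[0,0,0],"turn":0}
    - {"fingers":0,"delta_pos":[0,0,1],"turn":0}
    - {"fingers":0,"delta_pos":[0,0,4],"turn":0}
    - {"fingers":0,"delta_pos":[0,0,5],"turn":0}

```text
t: 8.55
ee_pos: [0.6001, -0.0537, 0.1615]
tool_rot: [0.002, 0.805, -0.594, -0.002]
force: [1.9, 0.7, 0.0]
finger_gap: 0.0002
grip_force: 0.0
```

Emit:
apply_moves:
  rows:
    - {"fingers":0,"delta_pos":[0,0,5],"turn":0}
    - {"fingers":0,"delta_pos":[0,0,5],"turn":0}
    - {"fingers":0,"delta_pos":[0,0,5],"turn":0}
    - {"fingers":0,"delta_pos":[0,0,4.5],"turn":0}
    - {"fingers":0,"delta_pos":[0,0,0],"turn":0}

```text
t: 9.05
ee_pos: [0.604, -0.054, 0.3653]
tool_rot: [-0.004, 0.805, -0.594, 0.005]
force: [0.9, -0.5, 0.1]
finger_gap: 0.0001
grip_force: 0.0
```

```bash
python3 - <<'E'
from h import *
s=shot('scene','scene5');ctr=np.array([.596,-.0415]);y=.30
R=np.array([[np.cos(y),-np.sin(y)],[np.sin(y),np.cos(y)]])
for z in(.071,.075,.080,.09):
 for b in((.113,.022),(-.113,.022)):
  u=proj(s,np.r_[R@b+ctr,z]);print(z,b,(u[0]-180)*4,(u[1]-130)*4)
cv2.imwrite('pics/m5.png',cv2.resize(s['color'][130:280,180:360],None,fx=4,fy=4,interpolation=3)[:,:,::-1])
# finger tip prediction in image
p=robot.get_state()['ee_pos'];print(p,proj(s,p))
E
```

```text
0.071 (0.113, 0.022) 531.187969244151 388.7209570472187
0.071 (-0.113, 0.022) 255.0679370213702 215.8426618969013
0.075 (0.113, 0.022) 531.6499963919034 383.66156757916326
0.075 (-0.113, 0.022) 254.71752145060418 210.88160170342906
0.08 (0.113, 0.022) 532.2315805976018 377.29297859167013
0.08 (-0.113, 0.022) 254.2767799527204 204.64173885720209
0.09 (0.113, 0.022) 533.4084513672849 364.4057540933667
0.09 (-0.113, 0.022) 253.38610364374722 192.03185747534553
[ 0.60295704 -0.05352369  0.36138268] (np.float64(264.307897311021), np.float64(95.7848714257513))
```

View pics/m5.png

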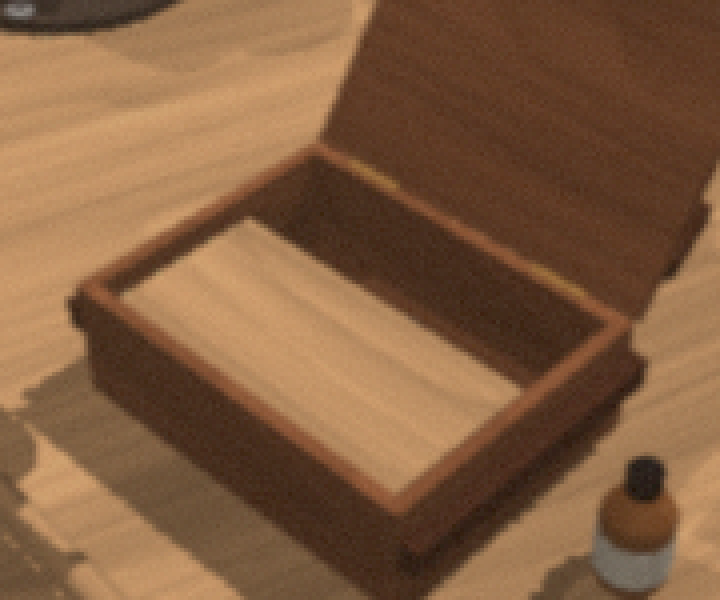

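The flap is flat: its -x corner is at (248,218) and (255,216) is predicted. Now I go behind the lid.

Emit:
apply_moves:
  rows:
    - {"fingers":0,"delta_pos":[-1.5,4.5,0],"turn":0}
    - {"fingers":0,"delta_pos":[-1.5,4.5,0],"turn":0}
    - {"fingers":0,"delta_pos":[-1.5,4.5,0],"turn":0}
    - {"fingers":0,"delta_pos":[-1.5,4.5,0],"turn":0}
    - {"fingers":0,"delta_pos":[-1.4,4.5,0],"turn":0}

```text
t: 9.6
ee_pos: [0.5263, 0.1729, 0.3564]
tool_rot: [0.001, 0.805, -0.594, -0.0]
force: [1.2, 0.9, 0.5]
finger_gap: 0.0005
grip_force: 0.0
```

Emit:
apply_moves:
  rows:
    - {"fingers":0,"delta_pos":[-1.4,4.5,0],"turn":0}
    - {"fingers":0,"delta_pos":[0,0,0],"turn":0}
    - {"fingers":0,"delta_pos":[0,0,-4],"turn":0}
    - {"fingers":0,"delta_pos":[0,0,-4],"turn":0}
    - {"fingers":0,"delta_pos":[0,0,0],"turn":0}

```text
t: 10.1
ee_pos: [0.5105, 0.2146, 0.2712]
tool_rot: [0.005, 0.805, -0.594, -0.002]
force: [-0.2, -0.5, 0.4]
finger_gap: 0.0005
grip_force: 0.0
```

Emit:
apply_moves:
  rows:
    - {"fingers":0,"delta_pos":[0,0,-4],"turn":0}
    - {"fingers":0,"delta_pos":[0,0,-3.5],"turn":0}
    - {"fingers":0,"delta_pos":[0,0,0],"turn":0}

```text
t: 10.4
ee_pos: [0.512, 0.2148, 0.1993]
tool_rot: [0.003, 0.804, -0.594, -0.001]
force: [0.1, -0.1, 0.1]
finger_gap: 0.0002
grip_force: 0.0
```

Emit:
apply_moves:
  rows:
    - {"fingers":0,"delta_pos":[0.3,-1,0.2],"turn":0}
    - {"fingers":0,"delta_pos":[0.3,-1,0.2],"turn":0}
    - {"fingers":0,"delta_pos":[0.3,-1,0.2],"turn":0}
    - {"fingers":0,"delta_pos":[0.3,-1,0.7],"turn":0}
    - {"fingers":0,"delta_pos":[0.3,-1,0.7],"turn":0}

```text
t: 10.9
ee_pos: [0.5292, 0.1662, 0.2238]
tool_rot: [-0.001, 0.805, -0.594, -0.0]
force: [-1.3, 4.9, -0.3]
finger_gap: 0.0002
grip_force: 2.3
```

Emit:
apply_moves:
  rows:
    - {"fingers":0,"delta_pos":[0.4,-1.2,0.7],"turn":0}
    - {"fingers":0,"delta_pos":[0.4,-1.2,0.4],"turn":0}
    - {"fingers":0,"delta_pos":[0.3,-1.2,0.4],"turn":0}
    - {"fingers":0,"delta_pos":[0.4,-1.2,0.3],"turn":0}
    - {"fingers":0,"delta_pos":[0.3,-1.2,0.2],"turn":0}

```text
t: 11.4
ee_pos: [0.5481, 0.1064, 0.2445]
tool_rot: [-0.002, 0.805, -0.593, 0.001]
force: [0.5, 4.8, 2.6]
finger_gap: 0.0005
grip_force: 2.1
```

Emit:
apply_moves:
  rows:
    - {"fingers":0,"delta_pos":[0.3,-1.1,0],"turn":0}
    - {"fingers":0,"delta_pos":[0.4,-1.1,0],"turn":0}
    - {"fingers":0,"delta_pos":[0.3,-1,0],"turn":0}
    - {"fingers":0,"delta_pos":[0.3,-1,0],"turn":0}
    - {"fingers":0,"delta_pos":[0.3,-1,0],"turn":0}

```text
t: 11.9
ee_pos: [0.5628, 0.0536, 0.2421]
tool_rot: [0.0, 0.805, -0.594, -0.0]
force: [0.2, 3.1, 0.8]
finger_gap: 0.0004
grip_force: 1.6
```

Emit:
apply_moves:
  rows:
    - {"fingers":0,"delta_pos":[0.3,-0.9,0],"turn":0}
    - {"fingers":0,"delta_pos":[0.3,-1,-0.2],"turn":0}
    - {"fingers":0,"delta_pos":[0.3,-1,-0.2],"turn":0}
    - {"fingers":0,"delta_pos":[0.3,-1,-0.3],"turn":0}
    - {"fingers":0,"delta_pos":[0.3,-1,-0.4],"turn":0}

```text
t: 12.4
ee_pos: [0.5782, 0.0045, 0.2314]
tool_rot: [-0.0, 0.805, -0.594, 0.0]
force: [-0.1, 1.2, 3.5]
finger_gap: 0.0006
grip_force: 1.5
```

Emit:
apply_moves:
  rows:
    - {"fingers":0,"delta_pos":[0.3,-1,-0.4],"turn":0}
    - {"fingers":0,"delta_pos":[0.3,-1,-0.4],"turn":0}
    - {"fingers":0,"delta_pos":[0.3,-0.9,-0.6],"turn":0}
    - {"fingers":0,"delta_pos":[0.3,-0.9,-0.6],"turn":0}
    - {"fingers":0,"delta_pos":[0.2,-0.9,-0.7],"turn":0}

```text
t: 12.9
ee_pos: [0.5922, -0.0424, 0.2039]
tool_rot: [-0.0, 0.805, -0.594, 0.0]
force: [1.6, 2.2, 1.8]
finger_gap: 0.0005
grip_force: 1.1
```

Emit:
apply_moves:
  rows:
    - {"fingers":0,"delta_pos":[0.2,-0.8,-0.8],"turn":0}
    - {"fingers":0,"delta_pos":[0.2,-0.8,-0.8],"turn":0}
    - {"fingers":0,"delta_pos":[0.2,-0.7,-0.8],"turn":0}
    - {"fingers":0,"delta_pos":[0.2,-0.6,-1],"turn":0}
    - {"fingers":0,"delta_pos":[0.2,-0.6,-1],"turn":0}

```text
t: 13.4
ee_pos: [0.6016, -0.0772, 0.1594]
tool_rot: [0.0, 0.805, -0.594, -0.0]
force: [0.7, -0.9, 2.7]
finger_gap: 0.0003
grip_force: 0.9
```

Emit:
apply_moves:
  rows:
    - {"fingers":0,"delta_pos":[0.2,-0.6,-0.9],"turn":0}
    - {"fingers":0,"delta_pos":[0.1,-0.4,-1],"turn":0}
    - {"fingers":0,"delta_pos":[0.1,-0.4,-1],"turn":0}
    - {"fingers":0,"delta_pos":[0.1,-0.3,-1],"turn":0}
    - {"fingers":0,"delta_pos":[0.1,-0.3,-1],"turn":0}

```text
t: 13.9
ee_pos: [0.6076, -0.0967, 0.1104]
tool_rot: [0.0, 0.805, -0.594, -0.0]
force: [-0.4, 1.2, 1.2]
finger_gap: 0.0002
grip_force: 0.6
```

Emit:
apply_moves:
  rows:
    - {"fingers":0,"delta_pos":[0,-0.2,-0.8],"turn":0}
    - {"fingers":0,"delta_pos":[0,0,-0.5],"turn":0}
    - {"fingers":0,"delta_pos":[0,0,-0.3],"turn":0}
    - {"fingers":0,"delta_pos":[0,0,0],"turn":0}

```text
t: 14.3
ee_pos: [0.6074, -0.0984, 0.0949]
tool_rot: [0.0, 0.805, -0.594, -0.0]
force: [-0.2, 0.1, 0.0]
finger_gap: 0.0001
grip_force: 0.0
```

Emit:
apply_moves:
  rows:
    - {"fingers":0,"delta_pos":[0,0,-0.4],"turn":0}
    - {"fingers":0,"delta_pos":[0,0,-0.2],"turn":0}
    - {"fingers":0,"delta_pos":[0,0,0],"turn":0}

```text
t: 14.6
ee_pos: [0.6077, -0.0984, 0.0892]
tool_rot: [-0.0, 0.805, -0.594, -0.0]
force: [-0.0, 0.3, 0.5]
finger_gap: 0.0003
grip_force: 0.0
```

Emit:
apply_moves:
  rows:
    - {"fingers":0,"delta_pos":[0,0,-0.2],"turn":0}
    - {"fingers":0,"delta_pos":[0,0,0],"turn":0}

```text
t: 14.8
ee_pos: [0.6077, -0.0985, 0.0872]
tool_rot: [0.0, 0.805, -0.594, -0.0]
force: [-0.5, -0.7, -0.4]
finger_gap: 0.0005
grip_force: 0.0
```

Emit:
apply_moves:
  rows:
    - {"fingers":0,"delta_pos":[0,0,-0.2],"turn":0}
    - {"fingers":0,"delta_pos":[0,0,0],"turn":0}

```text
t: 15.0
ee_pos: [0.6078, -0.0985, 0.087]
tool_rot: [-0.0, 0.805, -0.593, 0.0]
force: [-5.3, 1.0, 13.7]
finger_gap: 0.0002
grip_force: 6.7
```

Emit:
apply_moves:
  rows:
    - {"fingers":0,"delta_pos":[0,0,-0.2],"turn":0}
    - {"fingers":0,"delta_pos":[0,0,0],"turn":0}

```text
t: 15.2
ee_pos: [0.6078, -0.0985, 0.0869]
tool_rot: [-0.0, 0.805, -0.593, 0.001]
force: [-11.3, 4.9, 26.6]
finger_gap: 0.0004
grip_force: 13.4
```

```bash
python3 - <<'E'
from h import *
s=shot('scene','scene6')
ctr=np.array([.596,-.0415]);y=.30
R=np.array([[np.cos(y),-np.sin(y)],[np.sin(y),np.cos(y)]])
for z in(.085,.097,.11):
 for b in((.13,-.1),(-.13,-.1)):
  u=proj(s,np.r_[R@b+ctr,z]);print(z,b,(u[0]-180)*4,(u[1]-130)*4)
cv2.imwrite('pics/m6.png',cv2.resize(s['color'][130:280,180:360],None,fx=4,fy=4,interpolation=3)[:,:,::-1])
E
```

```text
0.085 (0.13, -0.1) 406.43171200745996 508.9687470138333
0.085 (-0.13, -0.1) 82.79391516658723 278.60941874568414
0.097 (0.13, -0.1) 406.68152252505456 493.2940776216992
0.097 (-0.13, -0.1) 80.12142719420444 263.09064746215404
0.11 (0.13, -0.1) 406.9580726475699 475.94159870079875
0.11 (-0.13, -0.1) 77.17190045263044 245.9631500252509
```

View pics/m6.png

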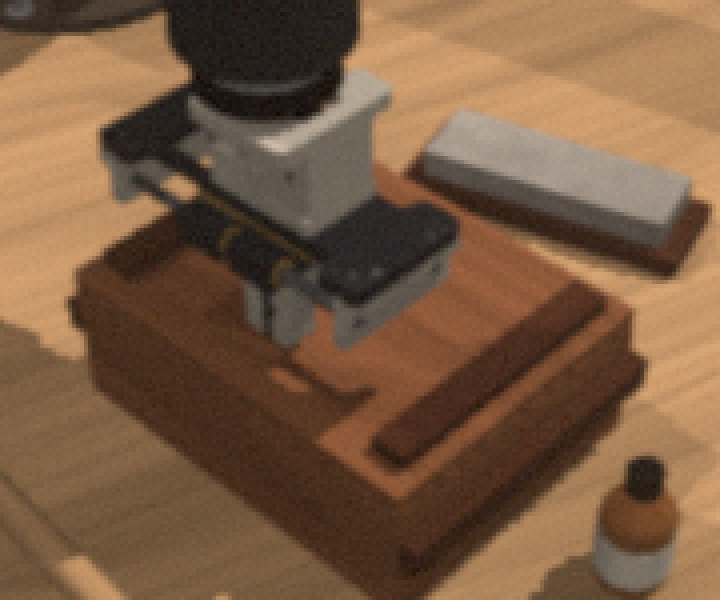

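The lid is shut: its edge corners are at (400,495) and (80,268), which matches z = 0.097, and the stop was felt at 27 N. I retreat.

Emit:
apply_moves:
  rows:
    - {"fingers":0,"delta_pos":[0,0,0.5],"turn":0}
    - {"fingers":0,"delta_pos":[0,0,2],"turn":0}
    - {"fingers":0,"delta_pos":[0,0,4],"turn":0}
    - {"fingers":0,"delta_pos":[0,0,4],"turn":0}
    - {"fingers":0,"delta_pos":[0,0,4],"turn":0}

```text
t: 15.75
ee_pos: [0.6074, -0.0984, 0.2297]
tool_rot: [0.0, 0.805, -0.594, -0.0]
force: [0.3, -0.3, 0.4]
finger_gap: 0.0001
grip_force: 0.0
```

Emit:
apply_moves:
  rows:
    - {"fingers":0,"delta_pos":[0,0,2],"turn":0}
    - {"fingers":0,"delta_pos":[0,0,0],"turn":0}
    - {"fingers":0,"delta_pos":[0,0,0],"turn":0}
    - {"fingers":0,"delta_pos":[0,0,0],"turn":0}

```text
t: 16.15
ee_pos: [0.607, -0.0984, 0.2469]
tool_rot: [0.001, 0.805, -0.594, -0.001]
force: [0.9, -0.7, -0.3]
finger_gap: 0.0002
grip_force: 0.0
```

```bash
python3 - <<'E'
from h import *
s=shot('scene','scene7')
d=cv2.absdiff(s['color'],load('scene6')['color'])[232:260,190:340]; print('front-edge change',d.mean(),d.max())
st=robot.get_state();print(st['t'],st['ee_pos'],st['force']);print(robot.job_done())
E
```

```text
front-edge change 5.566190476190476 71
16.2 [ 0.6070431  -0.09846506  0.24687859] [-0.45761832 -0.69259006 -0.15387067]
the job is handed in; nothing more can be done
None
```

I pushed the flap down flat first, then pushed the lid fully shut, and handed the job in at 16.2 s with the arm raised clear of the box; the camera showed both in place before I backed off, and I saw nothing else disturbed.

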